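# Wind the packing guide up to the carton

### The job

On the packing lane that holds the carton of jars, turn the crank clockwise (seen from above) through several full turns to wind the metal guide up to the carton, so that it just touches it or leaves a gap of no more than about 10 mm. Keep the crank seated on its square shaft, do not shove the carton along or push the guide by hand, and let go of the crank at the end.

Things in the scene. Friction and masses are not known exactly. Their poses are not given: they have to be found in the camera images.
- crank: Dark steel crank on the carton's lane, an unfastened hub, 32 mm square, over the top 28 mm of the shaft (5 degrees play). Origin: roof of its socket, on the turning axis; z up, x along the arm to the upright black handle. Handle axis at x = 55 mm, 26 mm diameter, 12 to 66 mm above the origin; it spins freely, so hold it in one orientation while leading it round; 4 N turns it. Hub and arm top 7 mm above origin.
- shaft_end (a point): Centre of the upper end of the upright 16 mm square shaft on that lane's grey gearbox, 115 mm above the table: the fixed axis of the crank. One full turn clockwise seen from above moves the guide 20 mm towards the carton (anticlockwise moves it back). The spare lane beside it, with only loose cans on its bed, has an identical gearbox and crank.
- guide: Aluminium guide of that lane: an upright plate 150 mm wide, 72 mm tall, 12 mm thick, sliding on two rods along the lane, away from the gearbox, 120 mm of travel. Origin at the bottom centre of the plate's face towards the carton; x axis towards the carton.
- carton: Open cardboard carton with four red-lidded jars, 150 mm along x, 136 mm along y, 84 mm tall over the lids, about 3 kg, loose on the lane's white bed. Origin: centre of its underside; x axis along the lane, away from the guide, so the face towards the guide is at x = -75 mm.
Mind the look-alikes: they are no part of the job. Leave any orange look-alike of the crank alone.

How it is judged:
By the outcome, as a careful person would: the job done as asked, in the order asked, and still so for the second after the job is handed in, with the robot touching nothing.
It also fails if it takes over 67 s, if anything falls off the work surface, if the arm or the gripper's body presses on something with over 40 N, if the wrist force passes 120 N, or if a joint passes its speed limit or range.

### The arm

A 6-joint arm with a two-finger parallel gripper is mounted at the origin on the work surface. World frame = base frame: x ahead of the robot, y to its left, z up, the work surface at z = 0. Lengths are in mm, angles in rad, forces in N, time in s.
With the tool pointing down it reaches from about 375 to 975 mm from the base axis. Payload 3.8 kg.
Tool frame: the origin (TCP) lies at the very end of the fingers, on their centre line; the grasp point (between the pads) lies bot.grip_depth behind it (bot.grip_depth is the distance from the TCP to the grasp point, in mm); y points along the fingers, z is the direction in which the jaws open and shut, and the axes are right-handed (so a half turn about y gives the same grasp; the last joint's range is limited). The gripper opens to 88 mm and grips with 3 to 60 N. Pads are 18 mm wide; open, the fingers measure 123 mm over their backs; the gripper's body (75 mm by 187 mm) begins 45 mm behind the grasp point.
Start: joints at [1.3, 0.264, 1.604, -0, 1.274, -0.037], TCP at [156.379, 656.63, 214.606] pointing down, gripper open.
Joint ranges: [-2.63, 2.63], [-0.94, 2.18], [0.31, 2.57], [-1.31, 4.45], [0, 2.66], [-2.55, 2.55]. Speed limits (rad/s): [2.57, 2.57, 3.14, 3.14, 3.14, 3.14].

### API

Orientations are given as a 3x3 rotation matrix whose columns are the frame's x, y, z axes.
In Python, from station import get_obs, viewer, hand_in, bot gives the robot as it stands.
- The arm moves only by the shell command python3 -m crank 'ROWS' [FORCE]. ROWS is JSON, a list of rows, each an object of numbers: "x", "y", "z": the shift along the tool's x, y, z in m; "rx", "ry", "rz": the turn, a rotation vector about the tool's x, y, z in rad; "grip": the opening, from 0 (shut) to 1 (fully open). In form: [{"x": .., "y": .., "z": .., "rx": .., "ry": .., "rz": .., "grip": ..}, ...]. A call has 1 to 5 rows; each row is the pose to reach, as a shift and turn from the pose commanded when the call began, along the tool's axes at that moment; what a row does not reach only later rows make up. A row lasts 1/10 s, in which the tool goes at most 50 mm and 8.59 degrees, less where a joint would pass 70% of its speed; a pose out of reach is approached as far as the arm can. A call with a gripper value outside its range is refused whole. The fingers move at their own pace and stop on an object; FORCE is the grip in N (left out, the last holds). Time passes only in rows, so rows that repeat a pose let the fingers close. It gives the time, the measured TCP pose, the force and the opening at its end, in the units of the state.
- get_obs(): the state, without advancing time (a new reading comes with each control period).
- viewer.snapshot(name): name is "scene" or "top" or "wrist"; returns the picture (384x512x3 uint8, blue, green, red); there is no depth.
- viewer.camera_model(name): a dict with "fx", "fy", "cx", "cy" (pixels), "world_from_camera" (4x4, takes a point from camera to world coordinates); the wrist camera has in their place "hand_eye" (4x4, takes a point from camera to tool coordinates, whose origin is the TCP and whose axes are the tool frame's). Camera axes: x right, y down, z forward; pixel columns grow to the right and rows downward; lengths in mm; the calibration is good to about 2 mm. A picture is of the moment at which its call begins: read the wrist's pose just before it. camera_model takes no time and is no camera call.
- hand_in(): hands the job in, once; it reports no verdict.
The state is a dict: "time": time; "joint_positions": joint angles; "joint_vel": joint speeds; "joint_efforts": joint torques, N m; "position": TCP position; "orientation": TCP orientation; "wrist_force": force on the tool from outside, world axes, zero at the start; "ft_torque": the same for the moment, N m; "grip_width": finger opening in mm.
Only numpy, scipy, OpenCV 4.12 (cv2) and the standard library are available. Lean on these libraries where they do the work, as an engineer would, in place of code of your own. Each camera call takes 0.05 s, during which the arm holds its last target.

## Working session

There is one attempt and no reset: what is moved stays moved. The work goes in short steps, Python scripts to look and compute and a shell command to move; the robot and the scene stay as the last step left them, time stands still between calls to the robot, and variables do not carry over. Pictures are saved under pics/ and viewed, and the job is handed in when it is done.

```bash
mkdir -p pics; ls
python3 - <<'E'
from station import get_obs, viewer, bot
import cv2
o=get_obs(); print(o, bot.grip_depth)
for n in ("scene","top","wrist"):
    cv2.imwrite(f"pics/{n}0.png",viewer.snapshot(n)); print(n,viewer.camera_model(n))
E
```

```text
pics
{'time': 0.0, 'joint_positions': array([ 1.30008765e+00,  2.64775373e-01,  1.60535126e+00, -1.86095110e-05,
        1.27367803e+00, -3.68935483e-02]), 'joint_vel': array([-0.00180409,  0.00024706,  0.00043039,  0.00035564,  0.00033035,
        0.00120709]), 'joint_efforts': array([-6.62929524e-04, -5.02099979e+01, -3.56882143e+01,  7.25709787e-02,
        2.89560424e-02, -1.46604834e-04]), 'position': array([156.19450761, 655.90967796, 213.28535453]), 'orientation': array([[ 9.72790796e-01, -5.74376439e-04,  2.31684563e-01],
       [-2.31685267e-01, -2.13620794e-03,  9.72788453e-01],
       [-6.38203638e-05, -9.99997553e-01, -2.21115798e-03]]), 'wrist_force': array([-0.31736445,  1.29930966, -0.19603046]), 'ft_torque': array([0.05072526, 0.00327732, 0.00686854]), 'grip_width': 88.08281040583164} 18.700000000000003
scene {'fx': 461.14374602371413, 'fy': 461.14374602371413, 'cx': 252.68341944021023, 'cy': 198.5446052381233, 'world_from_camera': array([[-1.75237392e-01,  7.84623701e-01, -5.94691100e-01,
         1.11283980e+03],
       [ 9.84449431e-01,  1.32101963e-01, -1.15794603
[... 437 characters left out ...]
-01,  1.26203229e-02,  7.85843328e-03,
        -7.20607521e+00],
       [-8.87170783e-03, -8.23510177e-02, -9.96563898e-01,
         9.28059203e+02],
       [ 0.00000000e+00,  0.00000000e+00,  0.00000000e+00,
         1.00000000e+00]])}
wrist {'fx': 307.88889758185735, 'fy': 307.88889758185735, 'cx': 256.4414368867819, 'cy': 184.82847311269842, 'hand_eye': array([[-2.25484631e-04,  9.61664240e-01,  2.74229536e-01,
        -7.12062839e+01],
       [-1.46660167e-03, -2.74229566e-01,  9.61663140e-01,
        -1.71441028e+02],
       [ 9.99998899e-01, -1.85345237e-04,  1.47221294e-03,
        -3.39217025e-01],
       [ 0.00000000e+00,  0.00000000e+00,  0.00000000e+00,
         1.00000000e+00]])}
```

View pics/scene0.png

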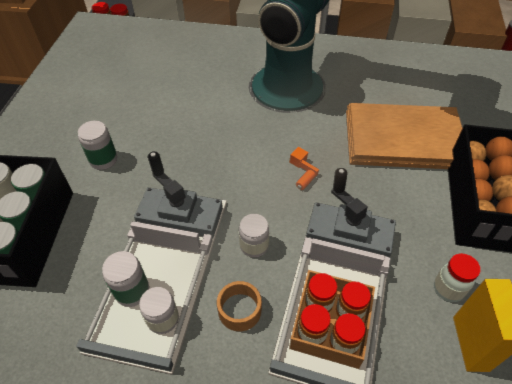

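View pics/top0.png

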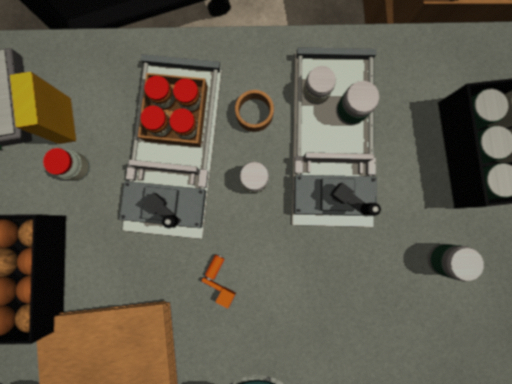

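View pics/wrist0.png

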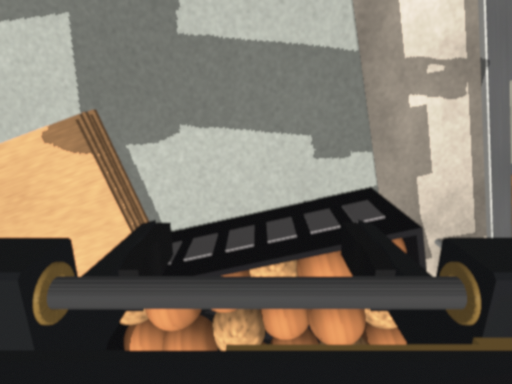

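The carton's lane is the left one in top (crank handle about (169,221), guide edge about row 165, carton (172,110)) and the right one in scene (handle top about (340,174)). I'll enlarge both views.

Run:
```python
import cv2
t=cv2.imread("pics/top0.png")[40:250,100:240]; s=cv2.imread("pics/scene0.png")[155:384,265:405]
cv2.imwrite("pics/tz.png",cv2.resize(t,None,fx=2.8,fy=2.8,interpolation=2)); cv2.imwrite("pics/sz.png",cv2.resize(s,None,fx=2.6,fy=2.6,interpolation=2))
```

```text
(no output)
```

View pics/tz.png

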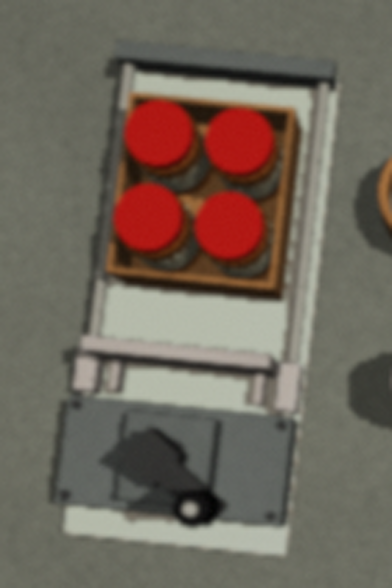

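View pics/sz.png

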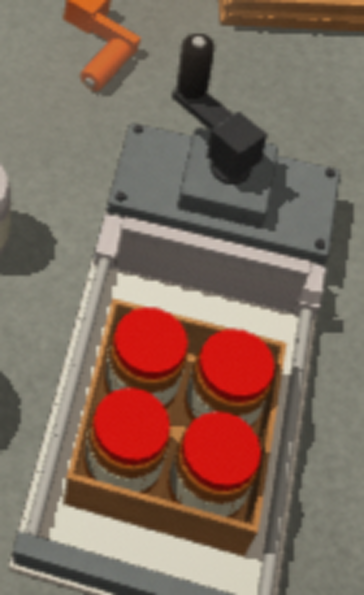

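```bash
cat > h.py <<'E'
import numpy as np, cv2
from station import viewer
def ray(n,p,M=None):
    m=viewer.camera_model(n); M=m["world_from_camera"] if M is None else M
    d=M[:3,:3]@np.array([(p[0]-m["cx"])/m["fx"],(p[1]-m["cy"])/m["fy"],1]); return M[:3,3],d/np.linalg.norm(d)
def plane(n,p,z,M=None):
    o,d=ray(n,p,M); return o+d*(z-o[2])/d[2]
def tri(rs):
    A=sum(np.eye(3)-np.outer(d,d) for o,d in rs); b=sum((np.eye(3)-np.outer(d,d))@o for o,d in rs)
    x=np.linalg.solve(A,b); return x,[np.linalg.norm(np.cross(x-o,d)) for o,d in rs]
def proj(n,X):
    m=viewer.camera_model(n); M=np.linalg.inv(m["world_from_camera"]); c=M[:3,:3]@np.array(X)+M[:3,3]
    return m["fx"]*c[0]/c[2]+m["cx"],m["fy"]*c[1]/c[2]+m["cy"]
E
python3 - <<'E'
from h import *
np.set_printoptions(precision=1,suppress=True)
T=lambda x,y:(100+x/2.8,40+y/2.8); S=lambda x,y:(265+x/2.6,155+y/2.6)
P={"handle":((191,508),(199,41)),"boltRL":((64,495),(321,172)) if 0 else ((64,495),(330,173)),
"bolt_n_right":((268,516),(138,129)),"bolt_f_right":((281,426),(120,198)),"bolt_f_left":((67,408),(320,243)),
"carton_near_left":((112,275),(285,345)),"carton_near_right":((280,293),(117,303)),"carton_far_right":((297,106),(68,480)),"carton_far_left":((131,95),(250,525))}
for k,(a,b) in P.items(): print(k,*tri([ray("top",T(*a)),ray("scene",S(*b))]))
print("handle z181", plane("top",T(191,508),181),plane("scene",S(199,41),181))
print("hub z122 ",plane("top",T(135,460),122),plane("scene",S(239,137),122))
E
```

```text
handle [471.2 163.4 180.3] [np.float64(1.4679583713182016), np.float64(1.4679583713182864)]
boltRL [483.8 296.1  46.2] [np.float64(0.5692239284389915), np.float64(0.5692239284389434)]
bolt_n_right [465.  129.5  47.7] [np.float64(0.15137890517875), np.float64(0.15137890517879407)]
bolt_f_right [537.9 120.4  43.5] [np.float64(0.6660265885295481), np.float64(0.6660265885295914)]
bolt_f_left [555.1 291.1  46.1] [np.float64(2.8865784959748324), np.float64(2.8865784959747645)]
carton_near_left [661.5 257.2  58.1] [np.float64(2.054169991187086), np.float64(2.0541699911870137)]
carton_near_right [645.3 123.7  54. ] [np.float64(4.7463010418015585), np.float64(4.746301041801578)]
carton_far_right [797.7 105.7  64.9] [np.float64(2.3309478552604013), np.float64(2.330947855260359)]
carton_far_left [808.2 237.2  68. ] [np.float64(1.139595349737548), np.float64(1.1395953497374733)]
handle z181 [471.4 161.8 181. ] [471.3 164.8 181. ]
hub z122  [507.8 217.  122. ] [515.8 207.7 122. ]
```

```bash
python3 -m crank '[{"x":0.02,"y":-0.01,"z":-0.015},{"x":0.05,"y":-0.02,"z":-0.038},{"x":0.085,"y":-0.03,"z":-0.064},{"x":0.12,"y":-0.04,"z":-0.09},{"x":0.156,"y":-0.047,"z":-0.118}]'
python3 -m crank '[{"x":0.035,"z":-0.026},{"x":0.07,"z":-0.053},{"x":0.104,"z":-0.079},{"x":0.139,"z":-0.105},{"x":0.172,"z":-0.130}]'
python3 -m crank '[{"x":0.035,"z":-0.026},{"x":0.07,"z":-0.053},{"x":0.1,"z":-0.079},{"x":0.125,"z":-0.095},{"x":0.14,"z":-0.105}]'
python3 -m crank '[{},{}]'
python3 - <<'E'
from station import *
import cv2
o=get_obs(); print(o["time"],o["position"],o["orientation"],o["wrist_force"],o["joint_positions"])
i=viewer.snapshot("wrist"); cv2.imwrite("pics/w1.png",i)
cv2.imwrite("pics/t1.png",viewer.snapshot("top"))
E
```

```text
0.15 [156.23315696 656.05373933 213.57339825] [[ 9.72787634e-01 -4.70121414e-04  2.31698073e-01]
 [-2.31698541e-01 -1.68395123e-03  9.72786179e-01]
 [-6.71593568e-05 -9.99998472e-01 -1.74705338e-03]] [ 0.37804933 -0.07112397  0.29457692] [ 1.30007849e+00  2.64570598e-01  1.60507337e+00  2.79398252e-06
  1.27369702e+00 -3.68953414e-02]$[0]: bad value
$[0]: bad value
$[0]: bad value
$[0]: bad value
```

View pics/w1.png

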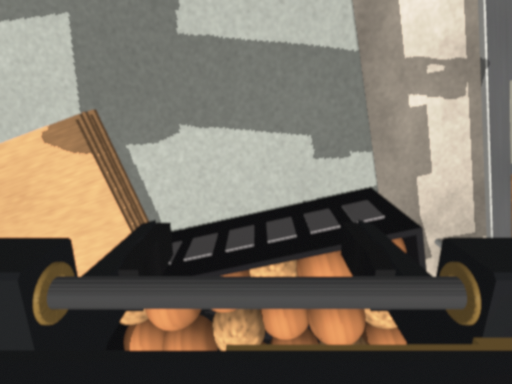

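The moves were refused and nothing moved, so every row probably needs all seven keys.

```bash
python3 -m crank '[{"x":0.02,"y":-0.01,"z":-0.015,"rx":0,"ry":0,"rz":0,"grip":1},{"x":0.05,"y":-0.02,"z":-0.038,"rx":0,"ry":0,"rz":0,"grip":1},{"x":0.085,"y":-0.03,"z":-0.064,"rx":0,"ry":0,"rz":0,"grip":1},{"x":0.12,"y":-0.04,"z":-0.09,"rx":0,"ry":0,"rz":0,"grip":1},{"x":0.156,"y":-0.047,"z":-0.118,"rx":0,"ry":0,"rz":0,"grip":1}]'
```

```text
time: 0.75
position: [281.6, 504.7, 262.4]
orientation: [[0.973, 0.001, 0.231], [-0.231, 0.001, 0.973], [0.0, -1.0, 0.001]]
wrist_force: [0.7, 0.2, 0.5]
grip_width: 88.1
```

```bash
python3 -m crank '[{"x":0.035,"y":0,"z":-0.026,"rx":0,"ry":0,"rz":0,"grip":1},{"x":0.07,"y":0,"z":-0.053,"rx":0,"ry":0,"rz":0,"grip":1},{"x":0.104,"y":0,"z":-0.079,"rx":0,"ry":0,"rz":0,"grip":1},{"x":0.139,"y":0,"z":-0.105,"rx":0,"ry":0,"rz":0,"grip":1},{"x":0.172,"y":0,"z":-0.130,"rx":0,"ry":0,"rz":0,"grip":1}]'
python3 -m crank '[{"x":0.035,"y":0,"z":-0.026,"rx":0,"ry":0,"rz":0,"grip":1},{"x":0.07,"y":0,"z":-0.053,"rx":0,"ry":0,"rz":0,"grip":1},{"x":0.1,"y":0,"z":-0.079,"rx":0,"ry":0,"rz":0,"grip":1},{"x":0.125,"y":0,"z":-0.095,"rx":0,"ry":0,"rz":0,"grip":1},{"x":0.14,"y":0,"z":-0.105,"rx":0,"ry":0,"rz":0,"grip":1}]'
python3 -m crank '[{"x":0,"y":0,"z":0,"rx":0,"ry":0,"rz":0,"grip":1},{"x":0,"y":0,"z":0,"rx":0,"ry":0,"rz":0,"grip":1}]'
python3 - <<'E'
from station import *
import cv2
o=get_obs(); print(o["time"],o["position"],o["orientation"],o["wrist_force"],o["joint_positions"])
i=viewer.snapshot("wrist"); cv2.imwrite("pics/w2.png",i)
E
```

```text
time: 1.25
position: [418.9, 337.8, 261.8]
orientation: [[0.973, 0.0, 0.232], [-0.232, 0.0, 0.973], [0.0, -1.0, 0.0]]
wrist_force: [0.3, 0.8, 0.1]
grip_width: 88.0
time: 1.75
position: [531.1, 202.9, 261.5]
orientation: [[0.972, 0.0, 0.234], [-0.234, -0.0, 0.972], [0.0, -1.0, -0.0]]
wrist_force: [-0.2, 0.3, 0.0]
grip_width: 88.2
time: 1.95
position: [529.4, 205.3, 261.4]
orientation: [[0.973, -0.001, 0.232], [-0.232, 0.001, 0.973], [-0.001, -1.0, 0.0]]
wrist_force: [-0.2, -0.0, 0.5]
grip_width: 88.3
1.95 [529.4312624  205.25733715 261.39841843] [[ 9.72689268e-01 -9.74560988e-04  2.32109110e-01]
 [-2.32108683e-01  5.32182143e-04  9.72689712e-01]
 [-1.07146977e-03 -9.99999384e-01  2.91443792e-04]] [-0.15802738 -0.0107902   0.48061979] [ 3.25463513e-01  3.58282653e-02  1.77815710e+00  8.40435598e-04
  1.32836061e+00 -1.01128958e+00]
```

View pics/w2.png

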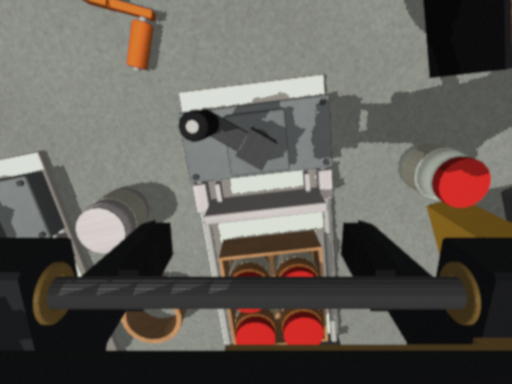

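Run:
```python
import cv2
i=cv2.imread("pics/w2.png")[70:265,170:350]
cv2.imwrite("pics/w2z.png",cv2.resize(cv2.convertScaleAbs(i,alpha=1.8,beta=20),None,fx=3,fy=3,interpolation=2))
```

```text
(no output)
```

View pics/w2z.png

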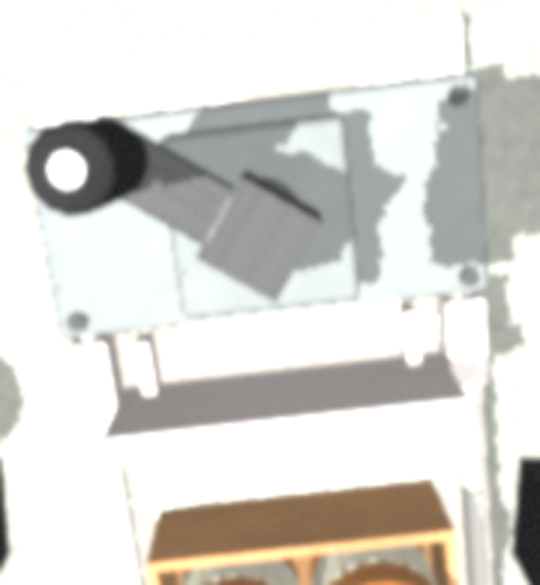

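Run:
```python
import cv2
i=cv2.imread("pics/w2.png")[165:265,190:345]
cv2.imwrite("pics/w2y.png",cv2.resize(i,None,fx=5,fy=5,interpolation=2))
i=cv2.imread("pics/top0.png")[125:185,110:225]
cv2.imwrite("pics/ty.png",cv2.resize(i,None,fx=6,fy=6,interpolation=2))
from h import *
from station import get_obs
np.set_printoptions(precision=1,suppress=True)
o=get_obs(); W=np.eye(4); W[:3,:3]=o["orientation"]; W[:3,3]=o["position"]; M=W@viewer.camera_model("wrist")["hand_eye"]
Z=lambda x,y:(170+x/3,70+y/3)
hub=plane("wrist",Z(260,237),122,M); h=plane("wrist",Z(69,168),181,M)
print(hub,h,np.linalg.norm((hub-h)[:2]))
for p in [(243,175),(320,220),(277,298),(198,255)]: print(plane("wrist",Z(*p),122,M))
for p in [(459,96),(470,275),(77,320)]: print("bolt",plane("wrist",Z(*p),46,M))
print(tri([ray("top",(168.2,221.4)),ray("scene",(341.5,170.8)),ray("wrist",Z(69,168),M)]))
```

```text
[509.3 210.8 122. ] [469.9 167.2 181. ] 58.757042589980735
[487.8 210.1 122. ]
[508.3 231.8 122. ]
[531.2 211.6 122. ]
[510.4 188.8 122. ]
bolt [484.1 299.8  46. ]
bolt [557.9 291.5  46. ]
bolt [538.2 122.9  46. ]
(array([470.3, 164.7, 177.8]), [np.float64(2.4253836745653876), np.float64(1.2949172668135445), np.float64(1.855852826708198)])
```

View pics/w2y.png

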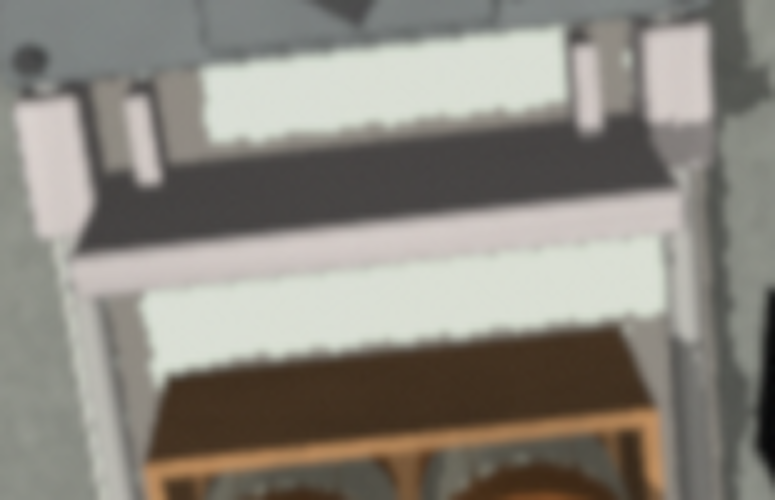

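View pics/ty.png

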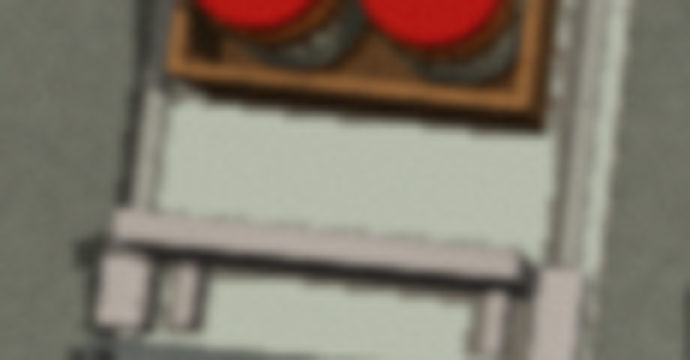

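Run:
```python
from h import *
from station import get_obs
np.set_printoptions(precision=1,suppress=True)
o=get_obs(); W=np.eye(4); W[:3,:3]=o["orientation"]; W[:3,3]=o["position"]; M=W@viewer.camera_model("wrist")["hand_eye"]
Y=lambda x,y:(190+x/5,165+y/5); T=lambda x,y:(110+x/6,125+y/6)
for n,w,t in [("gL",(682,228),(118,208)),("gR",(80,293),(527,252)),("cL",(655,407),(172,75)),("cR",(147,465),(540,112))]:
    r=tri([ray("wrist",Y(*w),M),ray("top",T(*t))]); print(n,r[0],r[1], [plane("wrist",Y(*w),z,M) for z in (60,80)])
    print([plane("top",T(*t),z) for z in (60,80)])
```

```text
gL [611.2 274.5  73. ] [np.float64(1.6064674327417507), np.float64(1.6064674327417565)] [array([617.8, 277.7,  60. ]), array([609.3, 274.7,  80. ])]
[array([612.4, 277.3,  60. ]), array([609. , 270.7,  80. ])]
gR [594.4 122.9  67.7] [np.float64(2.085017419843648), np.float64(2.085017419843665)] [array([599.2, 121.7,  60. ]), array([591.7, 127. ,  80. ])]
[array([593.6, 123. ,  60. ]), array([590.7, 120. ,  80. ])]
cL [664.4 259.8  60.4] [np.float64(2.624723634175875), np.float64(2.6247236341757185)] [array([666.4, 262. ,  60. ]), array([655.3, 259.9,  80. ])]
[array([663. , 257.5,  60. ]), array([658.5, 251.4,  80. ])]
cR [651.6 121.6  52.9] [np.float64(4.011238029085475), np.float64(4.011238029085669)] [array([651.6, 125.5,  60. ]), array([641.3, 130.7,  80. ])]
[array([646.9, 118. ,  60. ]), array([642.7, 115.2,  80. ])]
```

```bash
python3 -m crank '[{"x":-0.02,"y":0.01,"z":-0.02,"rx":0,"ry":0,"rz":0,"grip":1},{"x":-0.04,"y":0.03,"z":-0.043,"rx":0,"ry":0,"rz":0,"grip":1},{"x":-0.047,"y":0.05,"z":-0.0506,"rx":0,"ry":0,"rz":0,"grip":1},{"x":-0.047,"y":0.055,"z":-0.0506,"rx":0,"ry":0,"rz":0,"grip":1},{"x":-0.047,"y":0.055,"z":-0.0506,"rx":0,"ry":0,"rz":0,"grip":1}]'
python3 - <<'E'
from station import *
import cv2
o=get_obs(); print(o["time"],o["position"])
i=viewer.snapshot("wrist"); cv2.imwrite("pics/w3.png",i)
E
```

```text
time: 2.5
position: [471.5, 167.4, 206.1]
orientation: [[0.973, -0.001, 0.23], [-0.23, 0.0, 0.973], [-0.001, -1.0, -0.0]]
wrist_force: [-0.0, 0.1, 0.6]
grip_width: 87.9
2.5 [471.53630503 167.42207805 206.12050424]
```

View pics/w3.png

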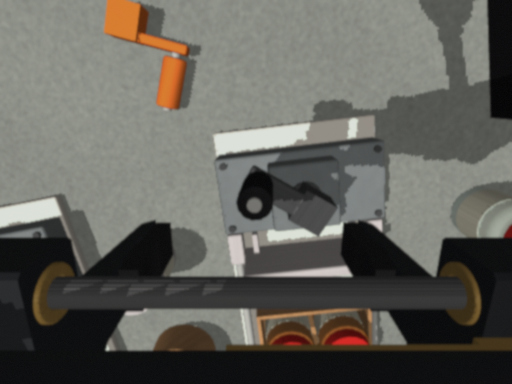

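Run:
```python
import cv2
i=cv2.imread("pics/w3.png")[150:250,215:350]
cv2.imwrite("pics/w3z.png",cv2.resize(cv2.convertScaleAbs(i,alpha=1.8,beta=20),None,fx=5,fy=5,interpolation=2))
from h import *
from station import get_obs
np.set_printoptions(precision=1,suppress=True)
o=get_obs(); W=np.eye(4); W[:3,:3]=o["orientation"]; W[:3,3]=o["position"]; M=W@viewer.camera_model("wrist")["hand_eye"]
print(plane("wrist",(254.5,205),181,M),plane("wrist",(314,208),122,M))
np.save("M3.npy",M)
```

```text
[471.8 166.4 181. ] [507.2 211.9 122. ]
```

View pics/w3z.png

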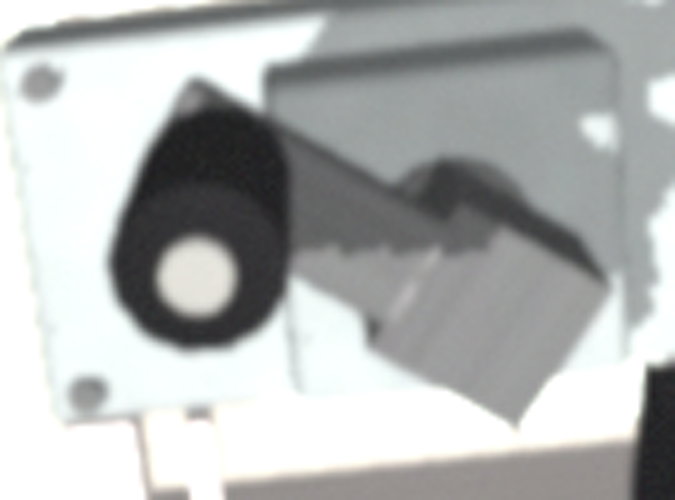

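```bash
python3 - <<'E'
from h import *
M=np.load("M3.npy")
print(plane("wrist",(254.6,203),181,M),plane("wrist",(312.6,213.2),122,M))
E
python3 -m crank '[{"x":0,"y":0.02,"z":0,"rx":0,"ry":0,"rz":0,"grip":1},{"x":0,"y":0.045,"z":0,"rx":0,"ry":0,"rz":0,"grip":1},{"x":0,"y":0.06,"z":0,"rx":0,"ry":0,"rz":0,"grip":1},{"x":0,"y":0.066,"z":0,"rx":0,"ry":0,"rz":0,"grip":1},{"x":0,"y":0.066,"z":0,"rx":0,"ry":0,"rz":0,"grip":1}]'
```

```text
[470.37207332 166.81749316 181.        ] [511.7152431  209.82930487 122.        ]
time: 3.05
position: [472.4, 166.7, 140.2]
orientation: [[0.973, -0.001, 0.231], [-0.231, -0.0, 0.973], [-0.001, -1.0, -0.001]]
wrist_force: [0.5, 0.1, -0.8]
grip_width: 88.6
```

```bash
python3 -m crank '[{"x":0,"y":0,"z":0,"rx":0,"ry":0,"rz":0,"grip":0.4},{"x":0,"y":0,"z":0,"rx":0,"ry":0,"rz":0,"grip":0.3},{"x":0,"y":0,"z":0,"rx":0,"ry":0,"rz":0,"grip":0.2},{"x":0,"y":0,"z":0,"rx":0,"ry":0,"rz":0,"grip":0.2},{"x":0,"y":0,"z":0,"rx":0,"ry":0,"rz":0,"grip":0.2}]' 20
python3 -m crank '[{"x":0,"y":0,"z":0,"rx":0,"ry":0,"rz":0,"grip":0.15},{"x":0,"y":0,"z":0,"rx":0,"ry":0,"rz":0,"grip":0.15},{"x":0,"y":0,"z":0,"rx":0,"ry":0,"rz":0,"grip":0.15},{"x":0,"y":0,"z":0,"rx":0,"ry":0,"rz":0,"grip":0.15},{"x":0,"y":0,"z":0,"rx":0,"ry":0,"rz":0,"grip":0.15}]' 20
```

```text
time: 3.55
position: [472.6, 166.5, 141.0]
orientation: [[0.973, 0.001, 0.232], [-0.232, 0.0, 0.973], [0.001, -1.0, 0.0]]
wrist_force: [0.5, 0.6, -0.8]
grip_width: 50.6
time: 4.05
position: [472.3, 166.3, 140.6]
orientation: [[0.973, -0.0, 0.232], [-0.232, -0.0, 0.973], [-0.0, -1.0, -0.0]]
wrist_force: [-0.6, -0.4, 1.0]
grip_width: 25.6
```

Run:
```python
import numpy as np
u=lambda a:55*np.array([np.cos(np.radians(a)),np.sin(np.radians(a))])
s=241.6
print("first",[ (u(s-9*j)-56/55*u(s)).round(1) for j in range(1,6)])
for k in range(1): print("2nd",[ (u(s-45-9*j)-u(s-45)).round(1) for j in range(1,6)])
for k in range(4): print(k,[ (u(s-90*k-18*j)-u(s-90*k)).round(1).tolist() for j in range(1,6)])
```

```text
first [array([-6.8,  5.6]), array([-13.2,  11.3]), array([-18.6,  18. ]), array([-23. ,  25.5]), array([-26.1,  33.5])]
2nd [array([-1.8,  8.4]), array([-2.3, 17.1]), array([-1.4, 25.6]), array([ 0.8, 34. ]), array([ 4.3, 41.9])]
0 [[-13.7, 10.5], [-23.4, 24.6], [-28.4, 41.1], [-27.9, 58.3], [-22.2, 74.5]]
1 [[10.5, 13.7], [24.6, 23.4], [41.1, 28.4], [58.3, 27.9], [74.5, 22.2]]
2 [[13.7, -10.5], [23.4, -24.6], [28.4, -41.1], [27.9, -58.3], [22.2, -74.5]]
3 [[-10.5, -13.7], [-24.6, -23.4], [-41.1, -28.4], [-58.3, -27.9], [-74.5, -22.2]]
```

```bash
python3 -m crank '[{"x":-0.0068,"y":0,"z":0.0056,"rx":0,"ry":0,"rz":0,"grip":0.15},{"x":-0.0132,"y":0,"z":0.0113,"rx":0,"ry":0,"rz":0,"grip":0.15},{"x":-0.0186,"y":0,"z":0.018,"rx":0,"ry":0,"rz":0,"grip":0.15},{"x":-0.023,"y":0,"z":0.0255,"rx":0,"ry":0,"rz":0,"grip":0.15},{"x":-0.0261,"y":0,"z":0.0335,"rx":0,"ry":0,"rz":0,"grip":0.15}]' 25
```

```text
time: 4.55
position: [454.1, 205.9, 140.8]
orientation: [[0.973, -0.001, 0.231], [-0.231, -0.0, 0.973], [-0.001, -1.0, -0.0]]
wrist_force: [-3.1, -3.3, 4.2]
grip_width: 25.1
```

```bash
python3 -m crank '[{"x":-0.0018,"y":0,"z":0.0084,"rx":0,"ry":0,"rz":0,"grip":0.15},{"x":-0.0023,"y":0,"z":0.0171,"rx":0,"ry":0,"rz":0,"grip":0.15},{"x":-0.0014,"y":0,"z":0.0256,"rx":0,"ry":0,"rz":0,"grip":0.15},{"x":0.0008,"y":0,"z":0.034,"rx":0,"ry":0,"rz":0,"grip":0.15},{"x":0.0043,"y":0,"z":0.0419,"rx":0,"ry":0,"rz":0,"grip":0.15}]' 25
python3 - <<'E'
from station import *
import cv2
cv2.imwrite("pics/s4.png",cv2.resize(viewer.snapshot("scene")[120:384,200:430],None,fx=2.2,fy=2.2))
E
```

```text
time: 5.05
position: [468.6, 246.5, 141.1]
orientation: [[0.973, -0.0, 0.231], [-0.231, 0.001, 0.973], [-0.0, -1.0, 0.001]]
wrist_force: [-2.9, -2.6, 5.0]
grip_width: 25.1
```

View pics/s4.png

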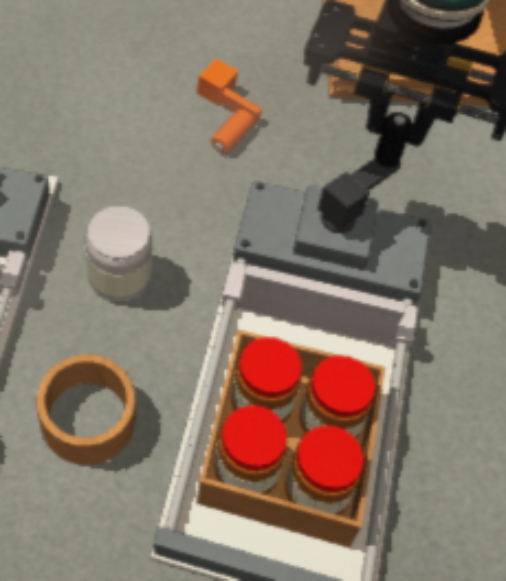

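The crank follows with its hub still low on the gearbox (scene crop about (345,200)), and the forces are small. I'll carry on in quarter turns.

```bash
python3 -m crank '[{"x":0.0105,"y":0,"z":0.0137,"rx":0,"ry":0,"rz":0,"grip":0.15},{"x":0.0246,"y":0,"z":0.0234,"rx":0,"ry":0,"rz":0,"grip":0.15},{"x":0.0411,"y":0,"z":0.0284,"rx":0,"ry":0,"rz":0,"grip":0.15},{"x":0.0583,"y":0,"z":0.0279,"rx":0,"ry":0,"rz":0,"grip":0.15},{"x":0.0745,"y":0,"z":0.0222,"rx":0,"ry":0,"rz":0,"grip":0.15}]' 25
python3 -c "
from station import *
print(get_obs()['position'],get_obs()['ft_torque'])"
```

```text
time: 5.6
position: [548.1, 253.2, 142.1]
orientation: [[0.973, 0.003, 0.231], [-0.231, 0.006, 0.973], [0.002, -1.0, 0.006]]
wrist_force: [-1.8, 2.5, 5.5]
grip_width: 25.1
[548.11999082 253.17492044 142.08841107] [ 0.27936386  0.48515098 -0.02120113]
```

```bash
python3 -m crank '[{"x":0,"y":0,"z":0,"rx":0,"ry":0,"rz":0,"grip":0.15},{"x":0,"y":0,"z":0,"rx":0,"ry":0,"rz":0,"grip":0.15}]' 25
python3 - <<'E'
from station import *
import cv2
cv2.imwrite("pics/s5.png",cv2.resize(viewer.snapshot("scene")[120:384,200:430],None,fx=2.2,fy=2.2))
E
```

```text
time: 5.8
position: [549.1, 252.0, 142.3]
orientation: [[0.973, 0.005, 0.232], [-0.232, 0.005, 0.973], [0.004, -1.0, 0.006]]
wrist_force: [1.5, 1.8, 4.7]
grip_width: 25.2
```

View pics/s5.png

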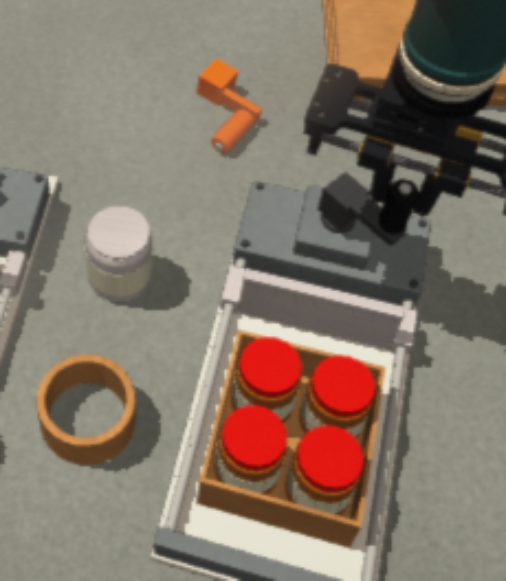

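Run:
```python
import numpy as np
from scipy.optimize import least_squares
P=np.array([(472.3,166.3),(454.1,205.9),(468.6,246.5),(549,252.2)])
r=least_squares(lambda q:np.hypot(*(P-q[:2]).T)-q[2],[510,209,55]);print(r.x,r.fun)
r=least_squares(lambda q:np.hypot(*(P-q[:2]).T)-55,[510,209]);print(r.x,r.fun)
```

```text
[511.68670268 208.30795822  57.60185494] [-0.01730057  0.03516952 -0.02498456  0.00711561]
[509.47003938 210.05001619] [ 2.40797631  0.52534462 -0.2372258   2.78614819]
```

Run:
```python
import numpy as np
u=lambda a:57*np.array([np.cos(np.radians(a)),np.sin(np.radians(a))])
s=62.6
print("tr",[ (u(s-18*j)-np.array([24.4,47.5])).round(1).tolist() for j in range(1,6)])
for k in range(4): print(s-90*k,[ (u(s-90*k-18*j)-u(s-90*k)).round(1).tolist() for j in range(1,6)])
```

```text
tr [[16.2, -7.5], [26.6, -22.0], [32.0, -39.0], [31.8, -56.8], [26.2, -73.7]]
62.6 [[14.4, -10.6], [24.7, -25.1], [30.1, -42.1], [30.0, -59.9], [24.4, -76.8]]
-27.4 [[-10.6, -14.4], [-25.1, -24.7], [-42.1, -30.1], [-59.9, -30.0], [-76.8, -24.4]]
-117.4 [[-14.4, 10.6], [-24.7, 25.1], [-30.1, 42.1], [-30.0, 59.9], [-24.4, 76.8]]
-207.4 [[10.6, 14.4], [25.1, 24.7], [42.1, 30.1], [59.9, 30.0], [76.8, 24.4]]
```

```bash
python3 -m crank '[{"x":0.0162,"y":0,"z":-0.0075,"rx":0,"ry":0,"rz":0,"grip":0.15},{"x":0.0266,"y":0,"z":-0.022,"rx":0,"ry":0,"rz":0,"grip":0.15},{"x":0.032,"y":0,"z":-0.039,"rx":0,"ry":0,"rz":0,"grip":0.15},{"x":0.0318,"y":0,"z":-0.0568,"rx":0,"ry":0,"rz":0,"grip":0.15},{"x":0.0262,"y":0,"z":-0.0737,"rx":0,"ry":0,"rz":0,"grip":0.15}]' 25
python3 -m crank '[{"x":-0.0106,"y":0,"z":-0.0144,"rx":0,"ry":0,"rz":0,"grip":0.15},{"x":-0.0251,"y":0,"z":-0.0247,"rx":0,"ry":0,"rz":0,"grip":0.15},{"x":-0.0421,"y":0,"z":-0.0301,"rx":0,"ry":0,"rz":0,"grip":0.15},{"x":-0.0599,"y":0,"z":-0.03,"rx":0,"ry":0,"rz":0,"grip":0.15},{"x":-0.0768,"y":0,"z":-0.0244,"rx":0,"ry":0,"rz":0,"grip":0.15}]' 25
python3 - <<'E'
from station import *
import cv2
cv2.imwrite("pics/s6.png",cv2.resize(viewer.snapshot("scene")[120:384,200:430],None,fx=2.2,fy=2.2))
E
```

```text
time: 6.35
position: [556.3, 172.2, 141.5]
orientation: [[0.973, 0.004, 0.233], [-0.233, 0.003, 0.973], [0.003, -1.0, 0.004]]
wrist_force: [0.3, 5.4, 3.7]
grip_width: 25.4
time: 6.85
position: [476.5, 166.0, 141.8]
orientation: [[0.972, 0.007, 0.233], [-0.233, 0.003, 0.972], [0.006, -1.0, 0.004]]
wrist_force: [6.6, 5.3, -0.4]
grip_width: 25.0
```

View pics/s6.png

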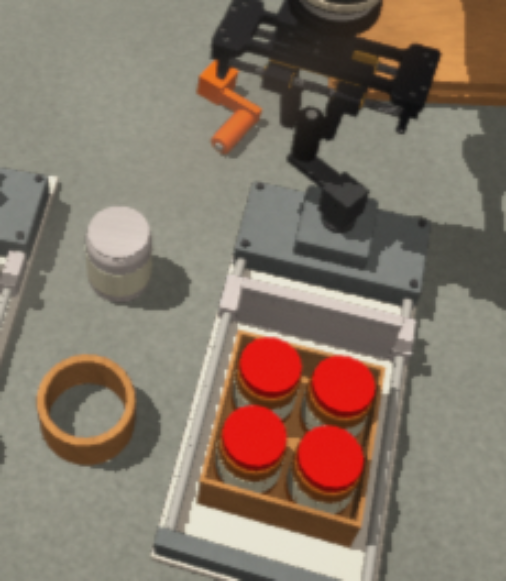

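```bash
python3 -m crank '[{"x":-0.0144,"y":0.001,"z":0.0106,"rx":0,"ry":0,"rz":0,"grip":0.15},{"x":-0.0247,"y":0.001,"z":0.0251,"rx":0,"ry":0,"rz":0,"grip":0.15},{"x":-0.0301,"y":0.001,"z":0.0421,"rx":0,"ry":0,"rz":0,"grip":0.15},{"x":-0.03,"y":0.001,"z":0.0599,"rx":0,"ry":0,"rz":0,"grip":0.15},{"x":-0.0244,"y":0.001,"z":0.0768,"rx":0,"ry":0,"rz":0,"grip":0.15}]' 25
python3 -m crank '[{"x":0.0106,"y":0,"z":0.0144,"rx":0,"ry":0,"rz":0,"grip":0.15},{"x":0.0251,"y":0,"z":0.0247,"rx":0,"ry":0,"rz":0,"grip":0.15},{"x":0.0421,"y":0,"z":0.0301,"rx":0,"ry":0,"rz":0,"grip":0.15},{"x":0.0599,"y":0,"z":0.03,"rx":0,"ry":0,"rz":0,"grip":0.15},{"x":0.0768,"y":0,"z":0.0244,"rx":0,"ry":0,"rz":0,"grip":0.15}]' 25
```

```text
time: 7.4
position: [468.4, 245.7, 140.9]
orientation: [[0.973, 0.001, 0.231], [-0.231, -0.001, 0.973], [0.002, -1.0, -0.001]]
wrist_force: [0.6, -5.6, 8.2]
grip_width: 24.9
time: 7.9
position: [549.9, 253.2, 141.2]
orientation: [[0.973, 0.002, 0.231], [-0.231, 0.002, 0.973], [0.001, -1.0, 0.003]]
wrist_force: [-2.9, 2.2, 7.8]
grip_width: 25.4
```

```bash
python3 -m crank '[{"x":0.0144,"y":0,"z":-0.0106,"rx":0,"ry":0,"rz":0,"grip":0.15},{"x":0.0247,"y":0,"z":-0.0251,"rx":0,"ry":0,"rz":0,"grip":0.15},{"x":0.0301,"y":0,"z":-0.0421,"rx":0,"ry":0,"rz":0,"grip":0.15},{"x":0.03,"y":0,"z":-0.0599,"rx":0,"ry":0,"rz":0,"grip":0.15},{"x":0.0244,"y":0,"z":-0.0768,"rx":0,"ry":0,"rz":0,"grip":0.15}]' 25
python3 -m crank '[{"x":-0.0106,"y":0,"z":-0.0144,"rx":0,"ry":0,"rz":0,"grip":0.15},{"x":-0.0251,"y":0,"z":-0.0247,"rx":0,"ry":0,"rz":0,"grip":0.15},{"x":-0.0421,"y":0,"z":-0.0301,"rx":0,"ry":0,"rz":0,"grip":0.15},{"x":-0.0599,"y":0,"z":-0.03,"rx":0,"ry":0,"rz":0,"grip":0.15},{"x":-0.0768,"y":0,"z":-0.0244,"rx":0,"ry":0,"rz":0,"grip":0.15}]' 25
python3 - <<'E'
from station import *
import cv2
s=viewer.snapshot("scene");t=viewer.snapshot("top")
cv2.imwrite("pics/s7.png",s);cv2.imwrite("pics/t7.png",t)
cv2.imwrite("pics/s7z.png",cv2.resize(s[160:384,250:410],None,fx=2.6,fy=2.6,interpolation=2))
cv2.imwrite("pics/t7z.png",cv2.resize(t[100:200,110:225],None,fx=6,fy=6,interpolation=2))
E
```

```text
time: 8.4
position: [556.7, 171.9, 141.1]
orientation: [[0.973, 0.005, 0.233], [-0.233, 0.003, 0.973], [0.004, -1.0, 0.004]]
wrist_force: [-0.1, 3.4, 5.1]
grip_width: 25.2
time: 8.9
position: [476.3, 165.8, 141.2]
orientation: [[0.972, 0.007, 0.233], [-0.233, 0.002, 0.972], [0.006, -1.0, 0.003]]
wrist_force: [6.2, 3.3, 2.5]
grip_width: 25.3
```

View pics/s7z.png

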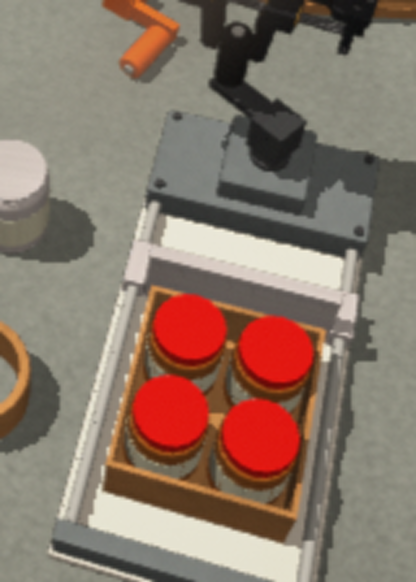

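View pics/t7z.png

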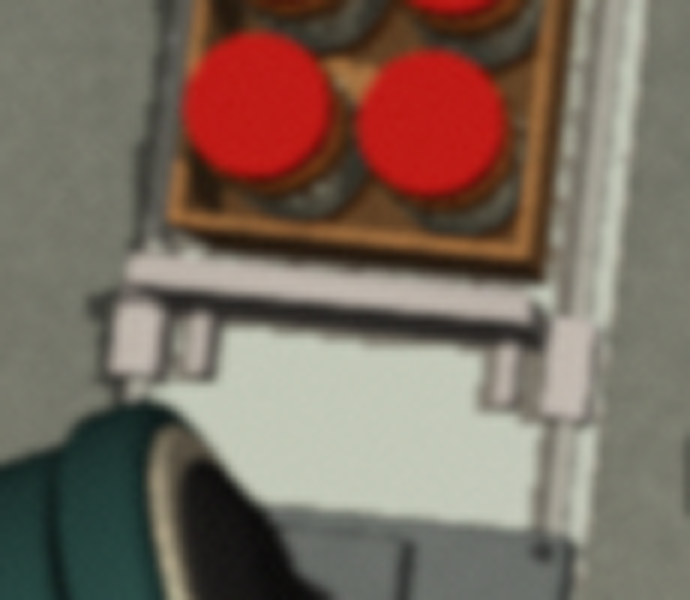

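Run:
```python
from h import *
np.set_printoptions(precision=1,suppress=True)
T=lambda x,y:(110+x/6,100+y/6); T0=lambda x,y:(110+x/6,125+y/6)
n=np.array([.992,-.126])
for k,f,g,h,c in (("before",T0,[(118,208),(527,252)],58,[(172,75),(540,112)]),("now",T,[(133,252),(533,296)],58,[(172,223),(527,259)])):
  for zg in (72,78):
    print(k,zg,[plane("top",f(*p),zg)[:2]@n for p in g],[plane("top",f(*p),h)[:2]@n for p in c])
# visible bed between? triangulate lids
S=lambda x,y:(250+x/2.6,160+y/2.6)
print(tri([ray("top",T(258,105)),ray("scene",S(275,350))]),tri([ray("top",T(432,123)),ray("scene",S(189,327))]))
print(tri([ray("top",T(133,252)),ray("scene",S(340,300))]))
# bottom of carton near-right in top:
```

```text
before 72 [np.float64(571.0539333428378), np.float64(571.8759199860145)] [np.float64(625.6036606792376), np.float64(627.1943388670741)]
before 78 [np.float64(570.3066346281571), np.float64(571.1228600811721)] [np.float64(625.6036606792376), np.float64(627.1943388670741)]
now 72 [np.float64(611.2464332394542), np.float64(611.5679130605752)] [np.float64(626.366750082674), np.float64(627.7826006388689)]
now 78 [np.float64(610.2174308780009), np.float64(610.5366574917272)] [np.float64(626.366750082674), np.float64(627.7826006388689)]
(array([699.9, 217.3,  92. ]), [np.float64(0.5878120273406893), np.float64(0.5878120273407602)]) (array([692.1, 153.6,  92.2]), [np.float64(0.7567725863705215), np.float64(0.7567725863705139)])
(array([647.2, 264.7,  86. ]), [np.float64(0.8127961548610805), np.float64(0.8127961548610718)])
```

Two turns in, the guide has moved 40 mm and about 16 mm of gap remains. I'll do another half turn, then look again.

```bash
python3 -m crank '[{"x":-0.0144,"y":0,"z":0.0106,"rx":0,"ry":0,"rz":0,"grip":0.15},{"x":-0.0247,"y":0,"z":0.0251,"rx":0,"ry":0,"rz":0,"grip":0.15},{"x":-0.0301,"y":0,"z":0.0421,"rx":0,"ry":0,"rz":0,"grip":0.15},{"x":-0.03,"y":0,"z":0.0599,"rx":0,"ry":0,"rz":0,"grip":0.15},{"x":-0.0244,"y":0,"z":0.0768,"rx":0,"ry":0,"rz":0,"grip":0.15}]' 25
python3 -m crank '[{"x":0.0106,"y":0,"z":0.0144,"rx":0,"ry":0,"rz":0,"grip":0.15},{"x":0.0251,"y":0,"z":0.0247,"rx":0,"ry":0,"rz":0,"grip":0.15},{"x":0.0421,"y":0,"z":0.0301,"rx":0,"ry":0,"rz":0,"grip":0.15},{"x":0.0599,"y":0,"z":0.03,"rx":0,"ry":0,"rz":0,"grip":0.15},{"x":0.0768,"y":0,"z":0.0244,"rx":0,"ry":0,"rz":0,"grip":0.15}]' 25
python3 - <<'E'
from station import *
import cv2
s=viewer.snapshot("scene");t=viewer.snapshot("top")
cv2.imwrite("pics/s8.png",s);cv2.imwrite("pics/t8.png",t)
cv2.imwrite("pics/s8z.png",cv2.resize(s[160:384,250:410],None,fx=2.6,fy=2.6,interpolation=2))
cv2.imwrite("pics/t8z.png",cv2.resize(t[100:200,110:225],None,fx=6,fy=6,interpolation=2))
E
```

```text
time: 9.5
position: [468.1, 245.5, 140.5]
orientation: [[0.973, 0.0, 0.231], [-0.231, -0.002, 0.973], [0.001, -1.0, -0.002]]
wrist_force: [-0.4, -4.9, 7.6]
grip_width: 25.3
time: 10.0
position: [549.8, 253.3, 141.0]
orientation: [[0.973, 0.001, 0.231], [-0.231, 0.002, 0.973], [0.001, -1.0, 0.002]]
wrist_force: [-2.4, 2.9, 8.1]
grip_width: 25.3
```

View pics/s8z.png

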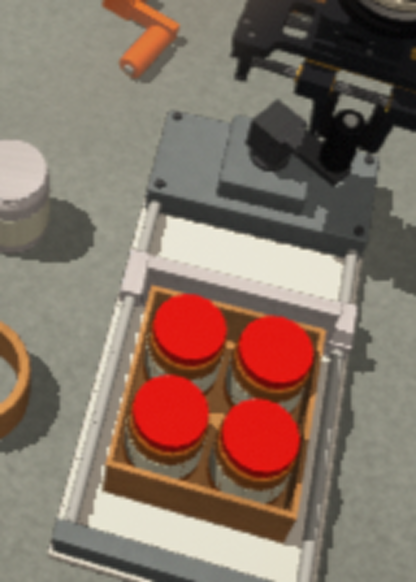

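View pics/t8z.png

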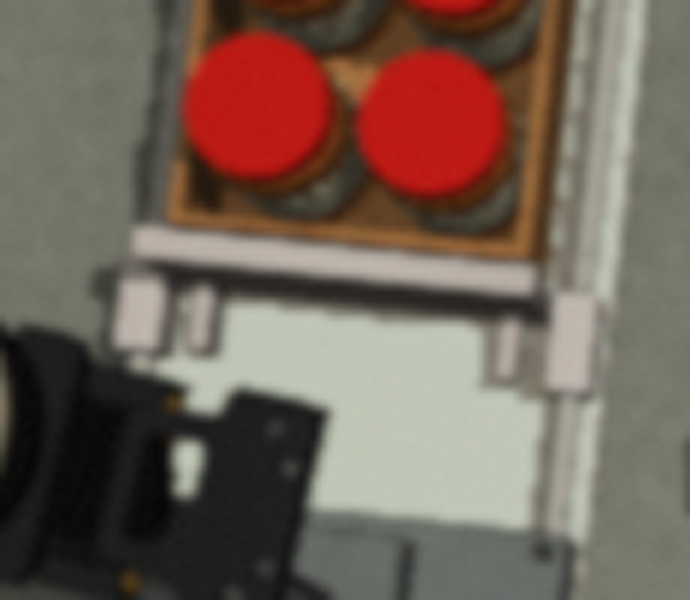

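The gap is now about 6 mm and the carton is where it was (lid centres in the top crop still (258,105) and (432,123)). I'll turn about 36° more, roughly 2 mm, and then release.

```bash
python3 -m crank '[{"x":0.0077,"y":0,"z":-0.005,"rx":0,"ry":0,"rz":0,"grip":0.15},{"x":0.0144,"y":0,"z":-0.0106,"rx":0,"ry":0,"rz":0,"grip":0.15},{"x":0.0203,"y":0,"z":-0.0177,"rx":0,"ry":0,"rz":0,"grip":0.15},{"x":0.0247,"y":0,"z":-0.0251,"rx":0,"ry":0,"rz":0,"grip":0.15},{"x":0.0247,"y":0,"z":-0.0251,"rx":0,"ry":0,"rz":0,"grip":0.15}]' 25
python3 - <<'E'
from station import *
from h import *
t=viewer.snapshot("top");s=viewer.snapshot("scene")
cv2.imwrite("pics/t9z.png",cv2.resize(t[100:200,110:225],None,fx=6,fy=6,interpolation=2))
cv2.imwrite("pics/s9z.png",cv2.resize(s[160:384,250:410],None,fx=2.6,fy=2.6,interpolation=2))
T=lambda x,y:(110+x/6,100+y/6);n=np.array([.992,-.126])
print([plane("top",T(*p),80)[:2]@n for p in [(133,228),(537,266)]])
E
```

```text
time: 10.6
position: [569.0, 221.9, 141.0]
orientation: [[0.973, 0.004, 0.232], [-0.232, 0.002, 0.973], [0.004, -1.0, 0.003]]
wrist_force: [2.6, 2.7, 6.8]
grip_width: 25.2
[np.float64(618.7896584077265), np.float64(621.4708987000531)]
```

View pics/t9z.png

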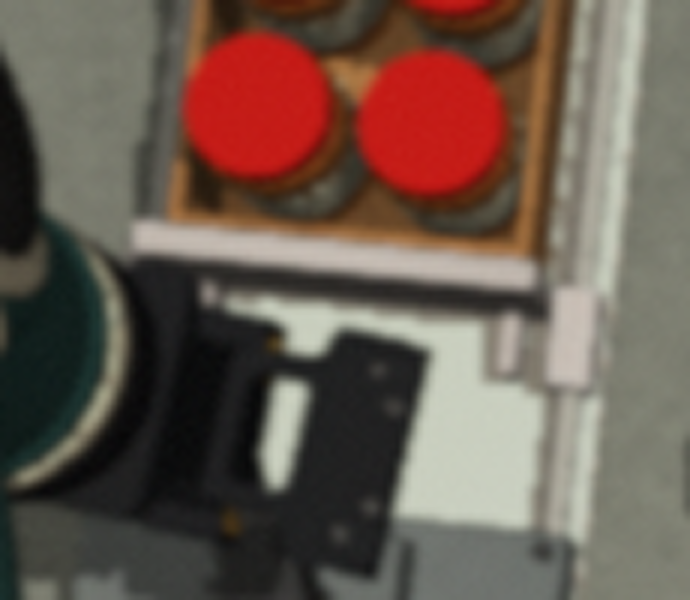

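View pics/s9z.png

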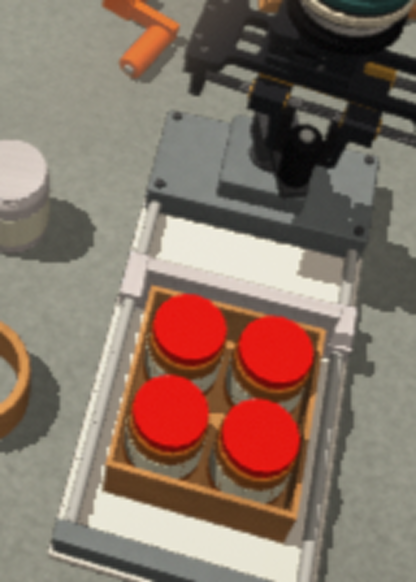

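Gap is about 4–5 mm by two measurements. Releasing.

```bash
python3 -m crank '[{"x":0,"y":0,"z":0,"rx":0,"ry":0,"rz":0,"grip":0.4},{"x":0,"y":0,"z":0,"rx":0,"ry":0,"rz":0,"grip":0.7},{"x":0,"y":0,"z":0,"rx":0,"ry":0,"rz":0,"grip":1},{"x":0,"y":0,"z":0,"rx":0,"ry":0,"rz":0,"grip":1},{"x":0,"y":0,"z":0,"rx":0,"ry":0,"rz":0,"grip":1}]' 25
python3 -m crank '[{"x":0,"y":0,"z":0,"rx":0,"ry":0,"rz":0,"grip":1},{"x":0,"y":-0.015,"z":0,"rx":0,"ry":0,"rz":0,"grip":1},{"x":0,"y":-0.045,"z":0,"rx":0,"ry":0,"rz":0,"grip":1},{"x":0,"y":-0.08,"z":0,"rx":0,"ry":0,"rz":0,"grip":1},{"x":0,"y":-0.11,"z":0,"rx":0,"ry":0,"rz":0,"grip":1}]'
```

```text
time: 11.2
position: [566.5, 221.5, 139.0]
orientation: [[0.973, -0.001, 0.232], [-0.232, -0.0, 0.973], [-0.001, -1.0, -0.001]]
wrist_force: [-0.5, 0.1, 0.6]
grip_width: 63.0
time: 11.7
position: [567.4, 221.8, 252.7]
orientation: [[0.973, 0.002, 0.232], [-0.232, 0.001, 0.973], [0.002, -1.0, 0.001]]
wrist_force: [0.1, -0.2, 0.1]
grip_width: 88.0
```

```bash
python3 -m crank '[{"x":0.03,"y":0,"z":-0.001,"rx":0,"ry":0,"rz":0,"grip":1},{"x":0.07,"y":0,"z":-0.003,"rx":0,"ry":0,"rz":0,"grip":1},{"x":0.11,"y":0,"z":-0.005,"rx":0,"ry":0,"rz":0,"grip":1},{"x":0.145,"y":0,"z":-0.005,"rx":0,"ry":0,"rz":0,"grip":1},{"x":0.16,"y":0,"z":-0.005,"rx":0,"ry":0,"rz":0,"grip":1}]'
python3 -m crank '[{"x":0,"y":0,"z":0,"rx":0,"ry":0,"rz":0,"grip":1},{"x":0,"y":0,"z":0,"rx":0,"ry":0,"rz":0,"grip":1},{"x":0,"y":0,"z":0,"rx":0,"ry":0,"rz":0,"grip":1}]'
python3 - <<'E'
from station import *
import cv2, numpy as np
o=get_obs(); W=np.eye(4); W[:3,:3]=o["orientation"]; W[:3,3]=o["position"]; np.save("M10.npy",W@viewer.camera_model("wrist")["hand_eye"])
w=viewer.snapshot("wrist"); s=viewer.snapshot("scene")
cv2.imwrite("pics/w10.png",w); cv2.imwrite("pics/s10.png",s)
cv2.imwrite("pics/w10z.png",cv2.resize(w[0:160,160:350],None,fx=3.7,fy=3.7,interpolation=2))
E
```

```text
time: 12.2
position: [724.2, 178.5, 250.5]
orientation: [[0.972, 0.002, 0.233], [-0.233, -0.0, 0.972], [0.002, -1.0, 0.0]]
wrist_force: [1.1, -0.9, -0.7]
grip_width: 88.1
time: 12.5
position: [720.6, 180.2, 250.3]
orientation: [[0.973, -0.0, 0.231], [-0.231, 0.0, 0.973], [-0.0, -1.0, 0.0]]
wrist_force: [0.6, 0.6, 0.0]
grip_width: 87.8
```

View pics/w10z.png

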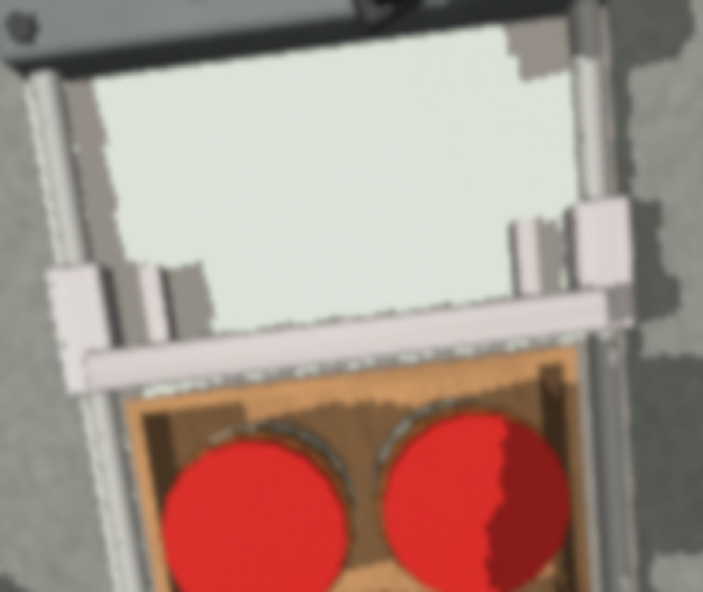

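View pics/s10.png

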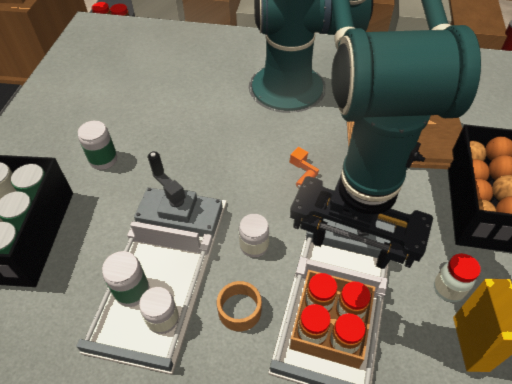

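```bash
python3 - <<'E'
from h import *
M=np.load("M10.npy"); n=np.array([.992,-.126]); Z=lambda x,y:(160+x/3.7,y/3.7)
for zg,zc in ((80,58),(84,58),(80,64)):
  print([plane("wrist",Z(*p),zg,M)[:2]@n for p in [(88,391),(610,326)]],[plane("wrist",Z(*p),zc,M)[:2]@n for p in [(128,401),(575,346)]])
E
python3 -m crank '[{"x":0.02,"y":-0.02,"z":-0.03,"rx":0,"ry":0,"rz":0,"grip":1},{"x":0.02,"y":-0.04,"z":-0.07,"rx":0,"ry":0,"rz":0,"grip":1},{"x":0.02,"y":-0.06,"z":-0.11,"rx":0,"ry":0,"rz":0,"grip":1},{"x":0.02,"y":-0.08,"z":-0.15,"rx":0,"ry":0,"rz":0,"grip":1},{"x":0.02,"y":-0.08,"z":-0.19,"rx":0,"ry":0,"rz":0,"grip":1}]'
python3 -m crank '[{"x":0,"y":0,"z":-0.04,"rx":0,"ry":0,"rz":0,"grip":1},{"x":0,"y":0,"z":-0.08,"rx":0,"ry":0,"rz":0,"grip":1},{"x":0,"y":0,"z":-0.1,"rx":0,"ry":0,"rz":0,"grip":1},{"x":0,"y":0,"z":-0.11,"rx":0,"ry":0,"rz":0,"grip":1},{"x":0,"y":0,"z":-0.11,"rx":0,"ry":0,"rz":0,"grip":1}]'
python3 - <<'E'
from station import *
import cv2, numpy as np
t=viewer.snapshot("top"); s=viewer.snapshot("scene")
a=cv2.resize(s[150:384,250:410],None,fx=2.5,fy=2.5,interpolation=2); b=cv2.resize(t[50:250,110:225],None,fx=2.9,fy=2.925,interpolation=2)
b=cv2.resize(b,(b.shape[1],a.shape[0]))
cv2.imwrite("pics/f.png",np.hstack([a,b]))
E
```

```text
[np.float64(621.8910772305916), np.float64(619.9997181128235)] [np.float64(626.2151886762555), np.float64(624.6253806102721)]
[np.float64(621.8840519771636), np.float64(620.0148300586975)] [np.float64(626.2151886762555), np.float64(624.6253806102721)]
[np.float64(621.8910772305916), np.float64(619.9997181128235)] [np.float64(626.1339630157906), np.float64(624.5703784297073)]
time: 13.1
position: [697.4, -10.5, 334.7]
orientation: [[0.973, 0.007, 0.231], [-0.231, -0.0, 0.973], [0.007, -1.0, 0.001]]
wrist_force: [-0.2, -0.6, 0.5]
grip_width: 88.1
time: 13.6
position: [671.2, -116.9, 329.8]
orientation: [[0.973, 0.0, 0.233], [-0.233, 0.0, 0.973], [0.0, -1.0, 0.0]]
wrist_force: [-0.2, 0.2, -0.7]
grip_width: 88.0
```

View pics/f.png

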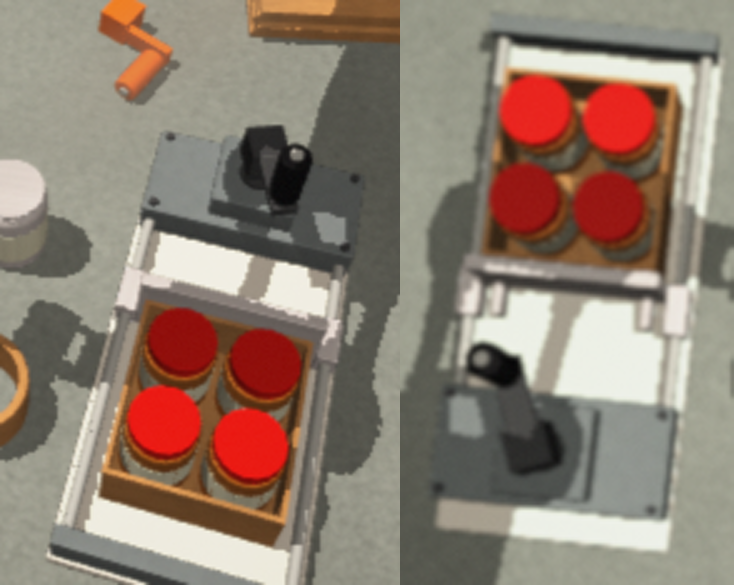

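```bash
python3 -c "
from h import *
print(tri([ray('top',(139.3,173.1)),ray('scene',(368.8,212))]))"
```

```text
(array([565.77260908, 221.28418717, 178.01613425]), [np.float64(1.7961626399776325), np.float64(1.7961626399775672)])
```

Handle top is at z of about 178 mm (expected 181, and no higher than at the start), so the crank is still seated. Handing in.

```bash
python3 -c "
from station import hand_in
print(hand_in())"
```

```text
the job is handed in; nothing more can be done
None
```

I wound the crank on the carton's lane about 2.6 turns clockwise, which brought the guide about 52 mm forward to roughly 4.5 mm from the carton. I then opened the gripper, lifted clear and handed in at about 14 s.

**Last checks:**
- **Gap:** the final wrist view gave 4.3 to 4.6 mm. The top view gave about 4 to 5 mm, less certain because the guide and carton rim heights were estimated.
- **Carton:** the lids did not shift in the top view up to the final turn. The carton's near face stayed within about 2 mm of its first reading, which is within measuring error.
- **Crank:** the final pictures show it still on its shaft. The handle top measured about 178 mm high, against 178 to 180 mm at the start and a nominal 181 mm.
- **Forces:** the reported wrist force at the end of each move stayed under about 10 N.

**Disagreements:**
- **First moves:** they were refused because rows must carry all seven values. Nothing moved.
- **Handle circle:** it fitted a radius of about 57.5 mm rather than 55 mm, probably because the crank leans in its play. I adjusted the path after the first three quarters of a turn.

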